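# Offer up the amber bell-push cover under the bench driver

## Task

Slide the bell-push base along the slate, without lifting it, until its red-ringed screw boss sits right under the screw hanging from the bench driver, and leave it there. Then take the amber cover tile off the easel and hold it level, glazed face up, hovering about a centimetre above the base with its two screw holes in line over the two threaded bosses, ready for the screws; the tile must not touch the base or the driver. Finish while still holding the tile there, and leave the driver and everything else on the shelf undisturbed.

Things in the scene. Friction and masses are not known exactly. Their poses are not given: they have to be found in the camera images.
- bell_center (a point): Loose bell-push base: grey metal block 124 long x 48 wide x 22 mm high, 0.42 kg, flat on the slate; white push button amid its top (28 mm up), brass threaded bosses 14 mm across, tops 27 mm up, 50 mm either side of the middle. Point: block centre, 11 mm up. x along its length to the red-ringed boss, y across, z up. Slides with ordinary friction. Starts with its red end roughly towards the driver.
- boss_red (a point): Mouth of the threaded hole in the boss with a ring of red paint (25 mm across) round its foot, 27 mm above the slate; 50 mm along +x of the base. Axes as bell_center.
- boss_plain (a point): Mouth of the threaded hole in the other, unpainted boss, 27 mm above the slate; 50 mm along -x of the base. Axes as bell_center.
- stand: Fixed bench screwdriver, origin on the slate under its column (24 mm across, 240 high; foot plate 150 x 150 x 14 mm). Motor and neck (38, then 30 mm across) run level along its own -y, 140 mm up, to a right-angle head 220 mm out (27 mm across, 118 to 162 mm up); chuck, bit and a brass screw hang straight down from the head. z up.
- screw_tip (a point): Lower tip of the brass screw (shank 5 mm, head 9 mm across) hanging point down on the driver's bit, 73 mm above the slate, 220 mm along the stand's -y from its column axis. Axes as stand.
- tile_center (a point): Loose honey-amber glazed cover tile 132 long x 56 wide x 8 mm thick, 0.125 kg; 9 mm screw holes 50 mm either side of the middle, 26 mm opening in the middle. Point: tile centre (4 mm above its underside). x along its length, y across, z out of the glazed face. Starts on the easel tilted 25 degrees, +x end high, overhanging its bed about 10 mm on both long sides. Either end may go over either boss.
- tile_hole_a (a point): Centre of the screw hole at the tile's +x end (high end at the start), at the underside of the tile. Axes as tile_center.
- tile_hole_b (a point): Centre of the screw hole at the tile's -x end, at the underside of the tile. Axes as tile_center.
- easel: Fixed white ceramic easel, origin on the slate under its middle. Its bed, 36 mm wide, slopes up 25 degrees along its own +x; at the low end a lip 46 mm wide stands 7 mm proud of the bed; foot 48 mm wide, 7 mm high. The tile rests on bed and lip, its underside about 16 mm (low end) to 72 mm (high end) above the slate.
- jar: Bystander: green glass jar of beads with steel lid, 68 mm across, 90 mm high, loose; origin under its centre. Leave alone.
- bowl: Bystander: small blue ceramic thumb bowl, 84 mm across, 40 mm high, loose; origin under its centre. Leave alone.
- caliper: Bystander: stainless steel caliper lying flat, 235 mm long, 8 mm high, loose; origin under the middle of its beam, x along the beam. Leave alone.
- screwdriver: Bystander: orange-handled hand screwdriver lying flat, 190 mm long, loose; origin under it, x along it. Leave alone.
- tin_lid (a joint): Bystander: hinged lid of the closed tin sample box (100 x 160 x 51 mm) to the right of the easel; rad, 0 closed, grows as it opens. Leave closed.
Things that resemble listed ones, but are neither listed nor needed, are in the scene too. What is meant by the part that bears tile_center is not grey or pink, and is the larger of those in its own colour.

How it is judged:
On the way, in this order (a step that is already met when the one before it is completed fails the run):
1. the red-ringed boss of the base is under the tip of the driver's screw (within 5 mm, seen from above), base at rest and let go, tile still on the easel (horizontal distance between boss_red and screw_tip below 0.005 m and linear speed of bell below 0.01 m/s and contact force between bell and the fingers below 0.2 N and distance of tile_center from where it was at the start of the episode below 0.02 m), for 0.2 s.
2. the tile has been lifted clear of the easel (distance of tile_center from where it was at the start of the episode above 0.05 m and contact force between tile and easel below 0.05 N and contact force between tile and the fingers above 1 N), for 0.1 s.
At the end, for the whole second after the job is handed in: Red boss within 6 mm of the screw tip (from above), base flat, still; tile held in the fingers, touching neither base nor driver, still, face up, level within 0.1 rad, each screw hole within 4 mm of the thread below it (from above), underside 3 to 20 mm above the bosses (horizontal distance between boss_red and screw_tip below 0.006 m and angle between bell_center's own z axis and vertical below 0.05 rad and angle between tile_center's own z axis and vertical below 0.1 rad and (((horizontal distance between tile_hole_a and boss_red below 0.004 m and z of tile_hole_a in the frame of boss_red between 0.003 and 0.02 m) and (horizontal distance between tile_hole_b and boss_plain below 0.004 m and z of tile_hole_b in the frame of boss_plain between 0.003 and 0.02 m)) or ((horizontal distance between tile_hole_b and boss_red below 0.004 m and z of tile_hole_b in the frame of boss_red between 0.003 and 0.02 m) and (horizontal distance between tile_hole_a and boss_plain below 0.004 m and z of tile_hole_a in the frame of boss_plain between 0.003 and 0.02 m))) and contact force between tile and the fingers above 1 N and contact force between tile and bell below 0.1 N and contact force between tile and stand below 0.1 N and linear speed of tile below 0.02 m/s and linear speed of bell below 0.01 m/s and contact force between bell and the fingers below 0.5 N); the arm keeps its last pose, push and grip.
It fails at once if the base is lifted off the slate (more than 8 mm) or tipped (height (world z) of bell_center above 0.019 m or angle between bell_center's own z axis and vertical above 0.15 rad).
It fails at once if the tile touches the base or the driver (contact force between tile and bell above 1 N or contact force between tile and stand above 1 N).
It fails at once if the driver or its stand is bumped (contact force between stand and the arm above 4 N or contact force between stand and the fingers above 4 N or contact force between stand and bell above 4 N).
It fails at once if a bystander is disturbed (moved more than 15 mm, or the tin opened) (distance of any of jar, bowl, caliper, screwdriver from where it was at the start of the episode above 0.015 m or value of joint tin_lid above 0.15 rad).
It also fails if it takes over 61 s, if anything falls off the work surface, if the arm or the gripper's body presses on something with over 40 N, if the wrist force passes 120 N, or if a joint passes its speed limit or range.

## Robot

A 6-joint arm with a two-finger parallel gripper is mounted at the origin on the work surface. World frame = base frame: x ahead of the robot, y to its left, z up, the work surface at z = 0. Lengths are in m, angles in rad, forces in N, time in s.
With the tool pointing down it reaches from about 0.3 to 0.875 m from the base axis. Payload 4.2 kg.
Tool frame: the origin (TCP) lies at the very end of the fingers, on their centre line; the grasp point (between the pads) lies 19 mm behind it; z points along the fingers, y is the line along which they close (so a half turn about z gives the same grasp; the last joint's range is limited). The gripper opens to 85 mm and grips with 20 to 120 N. Pads are 22 mm wide; open, the fingers measure 114 mm over their backs; the gripper's body (76 mm by 85 mm) begins 54 mm behind the grasp point. The pads swing forward as they close: fully open they stand 13 mm farther back than shut.
Start: joints at [-0.02, 0.32, 1.565, -0, 1.257, -0.02], TCP at [0.575, 0, 0.231] pointing down, gripper open.
Joint ranges: [-3.11, 3.11], [-0.84, 2.01], [0.21, 2.61], [-1.34, 4.49], [0.05, 2.63], [-2.56, 2.56]. Speed limits (rad/s): [2.57, 2.57, 3.14, 3.14, 3.14, 3.14].

## Interface

Orientations are given as [roll, pitch, yaw] about the fixed x, y, z axes, in that order (R = Rz(yaw) Ry(pitch) Rx(roll)).
In Python, from workcell import robot gives the robot as it stands.
- The arm moves only by the tool arm_command, never from a script. Its argument "targets" is a list of rows, each an object with "linear": the shift along the tool's x, y, z in m, a list of three; "spin": the turn about the tool's z in degrees. In form: [{"linear": [x, y, z], "spin": spin}, ...]. A call has 1 to 5 rows; each row is the pose to reach, as a shift and turn from the pose commanded when the call began, along the tool's axes at that moment; what a row does not reach only later rows make up. A row lasts 1/10 s, in which the tool goes at most 50 mm and 8.59 degrees, less where a joint would pass 70% of its speed; a pose out of reach is approached as far as the arm can. A call with a gripper value outside its range is refused whole. "hand" is the gripper's target within -1 to 1 (shut at 1, half-way at 0, fully open at -1), set as the call begins (left out, the last holds). The fingers move at their own pace and stop on an object; the grip force is fixed at half the most. Time passes only in rows, so rows that repeat a pose let the fingers close. It gives the time, the measured TCP pose, the force, the opening and the grip force at its end, in the units of the state.
- robot.sense(): the state, without advancing time (a new reading comes with each control period).
- robot.snapshot(name): name is "scene" or "side" or "wrist"; returns the picture (400x640x3 uint8, blue, green, red); there is no depth.
- robot.camera_params(name): a dict with "K" (3x3 intrinsics, pixels), "origin" and "rotation" of the camera in the world. Camera axes: x right, y down, z forward; pixel columns grow to the right and rows downward; lengths in m; the calibration is good to about 2 mm. A picture is of the moment at which its call begins: read the wrist's pose just before it. camera_params takes no time and is no camera call; for the wrist camera it gives the pose at the moment of the call.
- robot.hand_in(): hands the job in; it is judged then, once.
The state is a dict: "t": time; "qpos": joint angles; "dq": joint speeds; "effort": joint torques, N m; "ee_pos": TCP position; "orientation": TCP orientation; "contact_force": force on the tool from outside, world axes, zero at the start; "moment": the same for the moment, N m; "opening": opening from 0.0 (shut) to 1.0 (fully open); "grip_force": force on a finger pad.
Only numpy, scipy, OpenCV 4.12 (cv2) and the standard library are available. Lean on these libraries where they do the work, as an engineer would, in place of code of your own. Each camera call takes 0.05 s, during which the arm holds its last target. There are 200 camera calls.

## Working session

There is one attempt and no reset: what is moved stays moved. The work goes in short steps, Python scripts to look and compute and a tool call to move; the robot and the scene stay as the last step left them, time stands still between calls to the robot, and variables do not carry over. Pictures are saved under pics/ and viewed, at most 10 in all, crops included, and the job is handed in when it is done.

Besides the shell and the picture viewer there is one more tool, called after "Call:" by a JSON object that holds its "op" and its "data", one argument or row to a line. arm_command: Moves the arm, as the interface text tells. Its arguments: {"type":"object","properties":{"targets":{"type":"array","items":{"type":"object","properties":{"linear":{"type":"array","items":{"type":"number"}},"spin":{"type":"number"}}}},"hand":{"type":"number"}},"required":["targets"]}

```bash
mkdir -p pics; cat > h.py <<'E'
import numpy as np, cv2
from workcell import robot
def snap(n,f):
    p=robot.camera_params(n); im=np.array(robot.snapshot(n)); cv2.imwrite(f'pics/{f}.png',im); np.savez(f'pics/{f}.npz',K=p['K'],o=p['origin'],R=p['rotation']); return im
def load(f):
    d=np.load(f'pics/{f}.npz'); return cv2.imread(f'pics/{f}.png'),np.array(d['K']),np.array(d['o']),np.array(d['R'])
def ray(f,uv):
    d=np.load(f'pics/{f}.npz'); v=d['R']@np.linalg.inv(d['K'])@np.array([uv[0],uv[1],1.]); return d['o'],v/np.linalg.norm(v)
def onplane(f,uv,z):
    o,v=ray(f,uv); return o+v*(z-o[2])/v[2]
def tri(f1,a,f2,b):
    o1,v1=ray(f1,a);o2,v2=ray(f2,b)
    A=np.array([v1,-v2]).T; s=np.linalg.lstsq(A,o2-o1,rcond=None)[0]
    p,q=o1+v1*s[0],o2+v2*s[1]; return (p+q)/2,np.linalg.norm(p-q)
def proj(f,P):
    d=np.load(f'pics/{f}.npz'); c=d['K']@(d['R'].T@(np.array(P)-d['o'])); return c[:2]/c[2]
E
python3 - <<'E'
from h import *
np.set_printoptions(precision=3,suppress=True)
a=snap('scene','s0');b=snap('side','d0');w=snap('wrist','w0')
for f in('s0','d0','w0'):
    _,K,o,R=load(f);print(f,K[0,0],o,R.tolist())
print(robot.sense())
E
```

```text
s0 478.1732610337864 [ 1.465 -0.189  1.247] [-2.4367734440362705, 0.0012146633085181602, 1.433834786183288]
d0 464.18264732016826 [-0.291 -1.143  0.808] [-2.072108623681931, 0.002308489209696729, -0.6269944984685643]
w0 329.34899530797804 [0.573 0.065 0.373] [2.880654196114896, 0.002931547471655138, 0.0007271637881629545]
{'t': 0.15, 'qpos': array([-0.02 ,  0.32 ,  1.565,  0.   ,  1.257, -0.02 ]), 'dq': array([ 0.   , -0.002, -0.004, -0.   , -0.002,  0.   ]), 'effort': array([ -0.   , -41.584, -23.435,  -0.   ,   0.006,  -0.   ]), 'ee_pos': array([0.575, 0.   , 0.231]), 'orientation': array([-3.14 , -0.   ,  1.571]), 'contact_force': array([-1.399, -0.274, -0.154]), 'moment': array([ 0.017, -0.056, -0.015]), 'grip_force': 0.0, 'opening': 1.002384680292902}
```

View pics/s0.png

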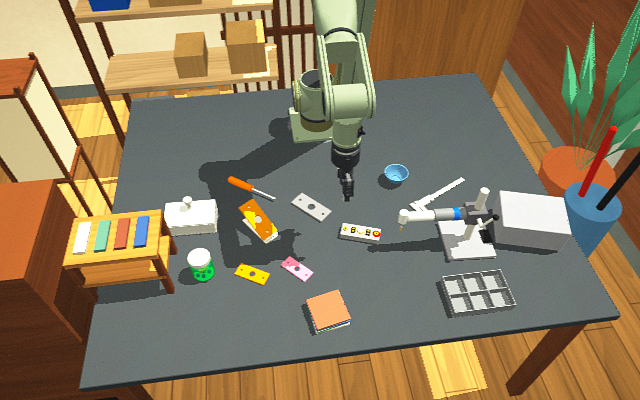

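View pics/d0.png

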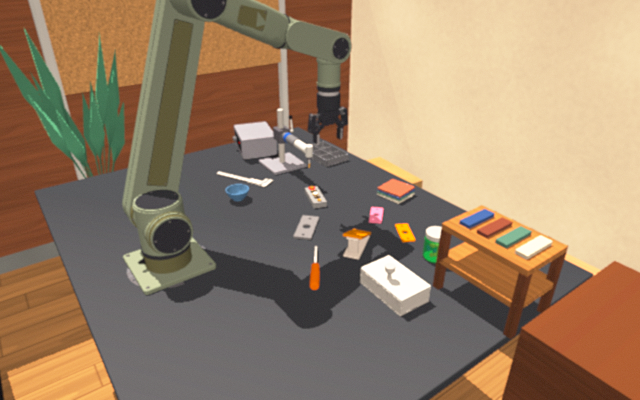

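The scene view shows the amber tile on the easel at (258,220). The lookalikes are a smaller amber one (252,274), a pink one (297,268) and a grey one (311,207). The tile on the easel fits because it is amber, the larger of the two, and tilted. The base is at (360,232) with its red end at (376,233). The driver head is at (403,218). The crop should confirm this.

```bash
python3 - <<'E'
s=open('h.py').read()
s=s.replace("from workcell","from scipy.spatial.transform import Rotation as Rot\nfrom workcell").replace("R=p['rotation'])","R=Rot.from_euler('xyz',p['rotation']).as_matrix())")
open('h.py','w').write(s)
from h import *
import h
for f in('s0','d0','w0'):
    d=dict(np.load(f'pics/{f}.npz')); d['R']=Rot.from_euler('xyz',d['R']).as_matrix(); np.savez(f'pics/{f}.npz',**d)
np.set_printoptions(precision=3,suppress=True)
for n,uv,z in(('red',(376,233),.025),('tile',(258,220),.05),('headtop',(403,214),.16),('jar',(202,252),.09),('bowl',(396,172),.03)):print(n,onplane('s0',uv,z))
a=cv2.imread('pics/s0.png')
c=cv2.resize(a[160:300,220:500],None,fx=2.85,fy=2.85,interpolation=cv2.INTER_CUBIC)
cv2.imwrite('pics/c0.png',c)
E
```

```text
red [0.586 0.113 0.025]
tile [ 0.502 -0.255  0.05 ]
headtop [0.626 0.172 0.16 ]
jar [ 0.63  -0.421  0.09 ]
bowl [0.336 0.239 0.03 ]
```

View pics/c0.png

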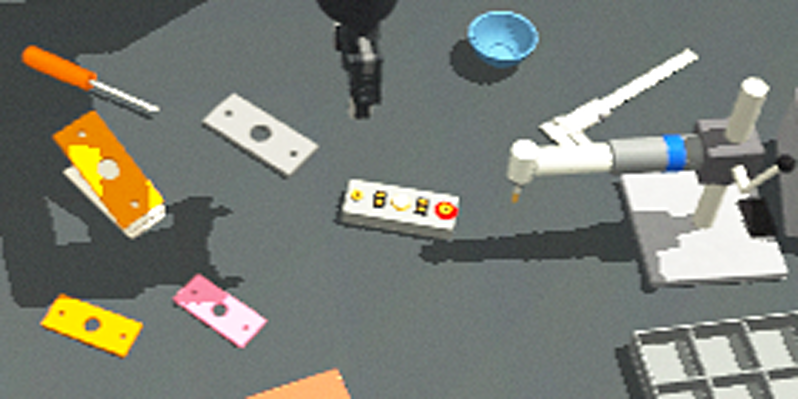

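View pics/w0.png

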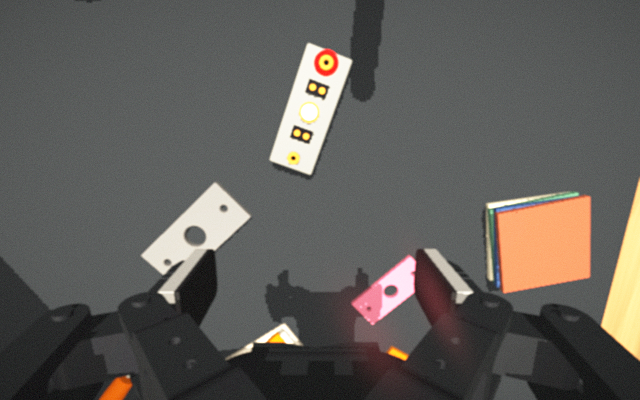

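```bash
python3 - <<'E'
from h import *
np.set_printoptions(precision=4,suppress=True)
r=onplane('w0',(326,62),.027);p=onplane('w0',(293,158),.027);d=r-p
print('red',r,'plain',p,np.linalg.norm(d),'yaw',np.degrees(np.arctan2(d[1],d[0])))
P=onplane('s0',(400.7,229.5),.073);print('tip',P,'side px',proj('d0',P))
for f,(x0,y0,x1,y1) in(('s0',(390,205,412,240)),('d0',(295,140,322,180))):
    im=cv2.imread(f'pics/{f}.png');h=cv2.cvtColor(im,cv2.COLOR_BGR2HSV)[y0:y1,x0:x1]
    m=(h[...,0]>8)&(h[...,0]<32)&(h[...,1]>70)
    ys,xs=np.nonzero(m);print(f,[(a+x0,b+y0) for a,b in zip(xs,ys)])
# tile corners scene
im=cv2.imread('pics/s0.png');h=cv2.cvtColor(im,cv2.COLOR_BGR2HSV)
m=((h[...,0]>10)&(h[...,0]<32)&(h[...,1]>140)).astype(np.uint8);m[:, :235]=0;m[:,285:]=0;m[:195]=0;m[255:]=0
c=max(cv2.findContours(m,0,2)[0],key=cv2.contourArea);b=cv2.boxPoints(cv2.minAreaRect(c));print(b)
a=cv2.imread('pics/d0.png')
cv2.imwrite('pics/c1.png',np.hstack([cv2.resize(a[130:190,280:350],None,fx=5.6,fy=5.6,interpolation=cv2.INTER_CUBIC),cv2.resize(a[215:275,330:400],None,fx=5.6,fy=5.6,interpolation=cv2.INTER_CUBIC)]))
E
```

```text
red [0.5831 0.1122 0.027 ] plain [0.5493 0.0181 0.027 ] 0.09998774015649177 yaw 70.21772762206047
tip [0.6177 0.179  0.073 ] side px [307.979  166.9844]
s0 [(np.int64(400), np.int64(228)), (np.int64(401), np.int64(228)), (np.int64(400), np.int64(229)), (np.int64(401), np.int64(229)), (np.int64(400), np.int64(230)), (np.int64(401), np.int64(230))]
d0 [(np.int64(308), np.int64(163)), (np.int64(309), np.int64(163)), (np.int64(310), np.int64(163)), (np.int64(308), np.int64(164)), (np.int64(309), np.int64(164)), (np.int64(310), np.int64(164)), (np.int64(308), np.int64(165)), (np.int64(309), np.int64(165)), (np.int64(310), np.int64(165)), (np.int64(308), np.int64(166)), (np.int64(309), np.int64(166)), (np.int64(310), np.int64(166)), (np.int64(308), np.int64(167)), (np.int64(309), np.int64(167))]
[[237.5171 207.3702]
 [251.6879 196.506 ]
 [277.3436 229.9699]
 [263.1728 240.8341]]
```

View pics/c1.png

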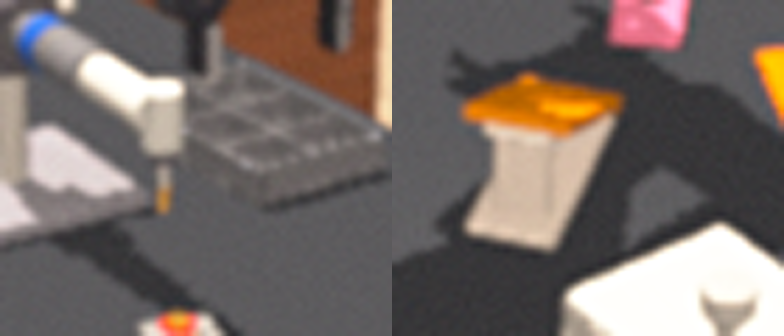

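The side crop shows the screw tip at about (309,167), which agrees with the scene ray: tip ≈ (0.618, 0.179). It also shows the larger amber tile sitting on the easel. The base's red boss is at (0.583, 0.112), yaw 70°. I'll go and grip the plain end of the base.

Call:
{"op": "arm_command", "data": {
  "targets": [
    {"linear": [0.005, -0.009, 0.03], "spin": 7},
    {"linear": [0.01, -0.018, 0.07], "spin": 14},
    {"linear": [0.0144, -0.027, 0.11], "spin": 19.8},
    {"linear": [0.0144, -0.027, 0.14], "spin": 19.8},
    {"linear": [0.0144, -0.027, 0.14], "spin": 19.8}
  ],
  "hand": -1
}}

```text
t: 0.65
ee_pos: [0.5444, 0.0145, 0.0873]
orientation: [-3.132, 0.003, 1.226]
contact_force: [0.1, -0.7, 0.5]
opening: 1.003
grip_force: 0.0
```

```bash
python3 - <<'E'
from h import *
np.set_printoptions(precision=4,suppress=True)
im=snap('wrist','w1');s=robot.sense();print(s['ee_pos'],s['orientation'])
h=cv2.cvtColor(im,cv2.COLOR_BGR2HSV)
m=(((h[...,0]<6)|(h[...,0]>174))&(h[...,1]>150)&(h[...,2]>120)).astype(np.uint8)
c=max(cv2.findContours(m,0,2)[0],key=cv2.contourArea);(u,v),_,_=cv2.fitEllipse(c);print(u,v,onplane('w1',(u,v),.022))
E
```

```text
[0.5468 0.0144 0.0899] [-3.1376  0.0015  1.2255]
325.71697998046875 37.663516998291016 [0.5839 0.1127 0.022 ]
```

View pics/w1.png

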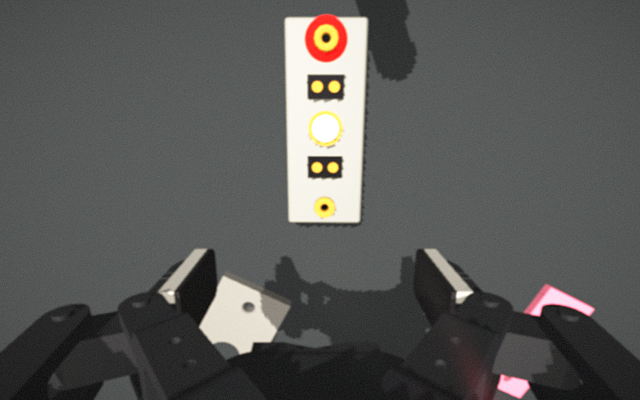

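The base is square between the fingers: red boss at (326,38), plain boss at (324,208). I'll descend and close.

Call:
{"op": "arm_command", "data": {
  "targets": [
    {"linear": [0, 0, 0.03], "spin": 0},
    {"linear": [0, 0, 0.06], "spin": 0},
    {"linear": [0, 0, 0.08], "spin": 0},
    {"linear": [0, 0, 0.086], "spin": 0},
    {"linear": [0, 0, 0.086], "spin": 0}
  ]
}}

```text
t: 1.2
ee_pos: [0.5491, 0.0143, 0.0062]
orientation: [3.14, -0.001, 1.225]
contact_force: [0.5, -0.1, 0.1]
opening: 0.997
grip_force: 0.0
```

Call:
{"op": "arm_command", "data": {
  "targets": [
    {"linear": [0, 0, 0], "spin": 0},
    {"linear": [0, 0, 0], "spin": 0},
    {"linear": [0, 0, 0], "spin": 0},
    {"linear": [0, 0, 0], "spin": 0},
    {"linear": [0, 0, 0], "spin": 0}
  ],
  "hand": 1
}}

```text
t: 1.7
ee_pos: [0.5492, 0.0144, 0.007]
orientation: [3.139, -0.001, 1.225]
contact_force: [-0.1, -0.1, 6.5]
opening: 0.544
grip_force: 62.5
```

```bash
cat > red.py <<'E'
from h import *
import sys
np.set_printoptions(precision=4,suppress=True)
f=sys.argv[1]
im=snap('wrist',f);s=robot.sense();print(s['t'],s['ee_pos'],s['orientation'],s['contact_force'],s['opening'],s['grip_force'])
h=cv2.cvtColor(im,cv2.COLOR_BGR2HSV)
m=(((h[...,0]<6)|(h[...,0]>174))&(h[...,1]>150)&(h[...,2]>120)).astype(np.uint8)
c=max(cv2.findContours(m,0,2)[0],key=cv2.contourArea);(u,v),_,_=cv2.fitEllipse(c);print(u,v,onplane(f,(u,v),.022),'tip px',proj(f,[.618,.179,.073]))
E
python3 red.py w2
```

```text
1.75 [0.5492 0.0144 0.007 ] [ 3.1386 -0.001   1.2253] [-1.5504 -0.2803  5.7926] 0.5447366311783162 62.51303315162659
317.2008972167969 13.794233322143555 [0.5815 0.1066 0.022 ] tip px [ 393.8361 -751.7608]
```

Call:
{"op": "arm_command", "data": {
  "targets": [
    {"linear": [0.008, 0.001, 0], "spin": 0},
    {"linear": [0.02, 0.003, 0], "spin": 0},
    {"linear": [0.034, 0.005, 0], "spin": 0},
    {"linear": [0.046, 0.007, 0], "spin": 0},
    {"linear": [0.055, 0.009, 0], "spin": 0}
  ]
}}

```text
t: 2.25
ee_pos: [0.5755, 0.0624, 0.007]
orientation: [3.14, 0.001, 1.226]
contact_force: [-2.2, -5.2, 8.2]
opening: 0.545
grip_force: 62.8
```

```bash
cat > fix.py <<'E'
from h import *
import sys
np.set_printoptions(precision=4,suppress=True)
f=sys.argv[1]; s=robot.sense();print(s['t'],s['ee_pos'],s['orientation'],s['contact_force'],s['opening'],s['grip_force'])
for n,box in(('scene',(365,205,425,255)),('side',(280,140,335,210))):
    im=snap(n,f+n);x0,y0,x1,y1=box;h=cv2.cvtColor(im,cv2.COLOR_BGR2HSV)[y0:y1,x0:x1].astype(int)
    m=(((h[...,0]<6)|(h[...,0]>174))&(h[...,1]>120)&(h[...,2]>100))
    ys,xs=np.nonzero(m);print(n,'red n',len(xs))
    if len(xs):
        u=((xs.min()+xs.max())/2+x0,(ys.min()+ys.max())/2+y0);print(u,(xs.min()+x0,xs.max()+x0,ys.min()+y0,ys.max()+y0),onplane(f+n,u,.022))
E
python3 fix.py f1
python3 - <<'E'
import sys;sys.path.insert(0,'.')
import os;os.chdir('.')
from h import *
print(tri('s0',(400.5,230.5),'d0',(308.7,167.5)), onplane('d0',(308.7,167.5),.073),onplane('s0',(400.5,230.5),.073))
a=cv2.imread('pics/f1scene.png')[190:260,350:430];b=cv2.imread('pics/f1side.png')[140:210,275:355]
cv2.imwrite('pics/c2.png',np.hstack([cv2.resize(i,None,fx=5,fy=5,interpolation=cv2.INTER_CUBIC) for i in(a,b)]))
E
```

```text
2.25 [0.5755 0.0624 0.007 ] [3.1401 0.0015 1.2265] [-2.2288 -5.2121  8.1725] 0.5453889648410177 62.785788774490356
scene red n 24
(np.float64(392.5), np.float64(238.5)) (np.int64(389), np.int64(396), np.int64(236), np.int64(241)) [0.6121 0.1605 0.022 ]
side red n 4
(np.float64(307.5), np.float64(180.5)) (np.int64(307), np.int64(308), np.int64(180), np.int64(181)) [0.6086 0.1703 0.022 ]
(array([0.61998865, 0.17789867, 0.07079399]), np.float64(0.0005002608753612176)) [0.61721337 0.17352919 0.073     ] [0.62134712 0.17741822 0.073     ]
```

View pics/c2.png

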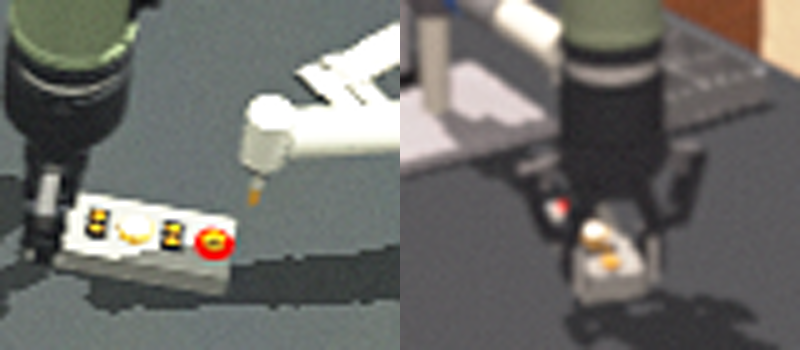

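Call:
{"op": "arm_command", "data": {
  "targets": [
    {"linear": [0.007, 0.001, 0], "spin": 0},
    {"linear": [0.014, 0.002, 0], "spin": 0},
    {"linear": [0.019, 0.002, 0], "spin": 0},
    {"linear": [0.019, 0.002, 0], "spin": 0},
    {"linear": [0.019, 0.002, 0], "spin": 0}
  ]
}}

```text
t: 2.85
ee_pos: [0.5843, 0.08, 0.007]
orientation: [3.139, -0.0, 1.226]
contact_force: [-1.0, -2.0, 5.4]
opening: 0.546
grip_force: 62.5
```

Call:
{"op": "arm_command", "data": {
  "targets": [
    {"linear": [0, 0, 0], "spin": 0},
    {"linear": [0, 0, 0], "spin": 0},
    {"linear": [0, 0, 0], "spin": 0},
    {"linear": [0, 0, 0], "spin": 0},
    {"linear": [0, 0, 0], "spin": 0}
  ],
  "hand": -1
}}

```text
t: 3.35
ee_pos: [0.5834, 0.0803, 0.0052]
orientation: [-3.141, 0.0, 1.225]
contact_force: [0.2, -0.2, 0.1]
opening: 1.001
grip_force: 0.0
```

Call:
{"op": "arm_command", "data": {
  "targets": [
    {"linear": [-0.005, 0, -0.02], "spin": 0},
    {"linear": [-0.04, 0, -0.05], "spin": 0},
    {"linear": [-0.08, 0, -0.075], "spin": 0},
    {"linear": [-0.11, 0, -0.09], "spin": 0},
    {"linear": [-0.11, 0, -0.09], "spin": 0}
  ]
}}

```text
t: 3.85
ee_pos: [0.5463, -0.026, 0.0977]
orientation: [3.138, -0.0, 1.222]
contact_force: [0.6, 0.7, 0.6]
opening: 1.001
grip_force: 0.0
```

```bash
python3 fix.py f2; python3 red.py w3
```

```text
3.85 [ 0.5463 -0.026   0.0977] [ 3.1376 -0.0003  1.2218] [0.5567 0.7144 0.6123] 1.0007278592283666 0.0
scene red n 25
(np.float64(398.5), np.float64(240.0)) (np.int64(395), np.int64(402), np.int64(237), np.int64(243)) [0.6204 0.1779 0.022 ]
side red n 7
(np.float64(307.5), np.float64(178.5)) (np.int64(306), np.int64(309), np.int64(177), np.int64(180)) [0.6186 0.1846 0.022 ]
4.0 [ 0.5461 -0.0229  0.095 ] [-3.1413 -0.0004  1.2248] [ 0.347   0.5562 -0.2026] 1.0020892637082914 0.0Traceback (most recent call last):
  File "red.py", line 8, in <module>
    c=max(cv2.findContours(m,0,2)[0],key=cv2.contourArea);(u,v),_,_=cv2.fitEllipse(c);print(u,v,onplane(f,(u,v),.022),'tip px',proj(f,[.618,.179,.073]))
ValueError: max() iterable argument is empty
```

View pics/w3.png

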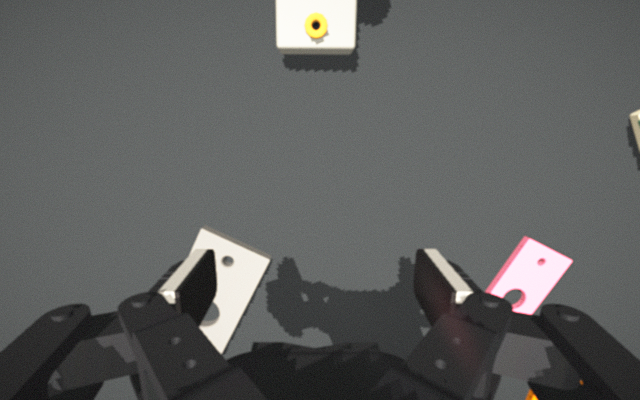

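```bash
python3 - <<'E'
from h import *
np.set_printoptions(precision=4,suppress=True)
_,K,o,R=load('w3')
y=1.2248;tx=np.array([np.cos(y),np.sin(y),0]);T=np.array([.62,.178,.073]);B=np.array([.62,.178,.027])
for s in(.04,.06,.08,.1,.12):
  for dz in(0,.05,.1,.15):
    C=o+s*tx+[0,0,dz]
    f=lambda P:(lambda c:c[:2]/c[2])(K@(R.T@(P-C)))
    d=T-C;print(s,dz,f(T),f(B),'horiz/vert',np.linalg.norm(d[:2])/-d[2])
print(robot.sense()['ee_pos'])
E
```

```text
0.04 0 [ 321.2905 -173.551 ] [ 319.7776 -101.427 ] horiz/vert 0.6646334223099761
0.04 0.05 [319.6815 -96.8434] [318.8144 -55.5033] horiz/vert 0.5101009651088345
0.04 0.1 [318.755  -52.6709] [318.193 -25.878] horiz/vert 0.41387240196850156
0.04 0.15 [318.1527 -23.9559] [317.7589  -5.1822] horiz/vert 0.348188075691552
0.06 0 [ 321.073 -112.761] [319.6568 -57.64  ] horiz/vert 0.5434909761504279
0.06 0.05 [319.5659 -54.101 ] [318.7407 -21.984 ] horiz/vert 0.41712508302505585
0.06 0.1 [318.6838 -19.7704] [318.1437   1.253 ] horiz/vert 0.33843605843023056
0.06 0.15 [318.1048   2.7671] [317.7238  17.5969] horiz/vert 0.2847239858685334
0.08 0 [320.8713 -56.4032] [319.5426 -16.2826] horiz/vert 0.4223688924946382
0.08 0.05 [319.4565 -13.6818] [318.6703  10.0591] horiz/vert 0.3241648290040117
0.08 0.1 [318.6158  11.7047] [318.0962  27.3934] horiz/vert 0.26301239478144117
0.08 0.15 [318.0586  28.5276] [317.6898  39.6658] horiz/vert 0.2212705635514843
0.1 0 [320.6839  -4.0102] [319.4346  22.8422] horiz/vert 0.30129173009241095
0.1 0.05 [319.3529  24.5986] [318.6029  40.7214] horiz/vert 0.23123905169453052
0.1 0.1 [318.5506  41.845 ] [318.0504  52.5965] horiz/vert 0.18761670394666805
0.1 0.15 [318.0141  53.3766] [317.6568  61.0572] horiz/vert 0.15784067457523707
0.12 0 [320.5092  44.8224] [319.3323  59.9102] horiz/vert 0.18034998470124128
0.12 0.05 [319.2547  60.9055] [318.5383  70.0902] horiz/vert 0.13841720588429976
0.12 0.1 [318.4881  70.7336] [318.0062  76.9118] horiz/vert 0.11230533833803089
0.12 0.15 [317.9711  77.3616] [317.6248  81.8017] horiz/vert 0.09448172784611931
[ 0.5461 -0.0229  0.095 ]
```

The wrist camera tilts back towards the fingers, so it can't see the tip from here. I'll look from the robot side instead, with the tip at the edge of the view.

Call:
{"op": "arm_command", "data": {
  "targets": [
    {"linear": [0.01, -0.03, -0.005], "spin": -5},
    {"linear": [0.03, -0.07, -0.01], "spin": -10},
    {"linear": [0.07, -0.076, -0.015], "spin": -15},
    {"linear": [0.105, -0.076, -0.015], "spin": -19.8},
    {"linear": [0.119, -0.076, -0.015], "spin": -19.8}
  ]
}}

```text
t: 4.5
ee_pos: [0.5155, 0.1181, 0.1097]
orientation: [3.141, -0.001, 1.575]
contact_force: [-0.7, -0.5, 0.2]
opening: 0.999
grip_force: 0.0
```

Call:
{"op": "arm_command", "data": {
  "targets": [
    {"linear": [0, 0, 0], "spin": 0},
    {"linear": [0, 0, 0], "spin": 0}
  ]
}}

```text
t: 4.7
ee_pos: [0.5142, 0.1143, 0.1094]
orientation: [-3.139, 0.001, 1.571]
contact_force: [-0.9, -0.2, 0.1]
opening: 1.001
grip_force: 0.0
```

```bash
python3 red.py w4; python3 -c "
from h import *
print(proj('w4',[.62,.178,.073]))"
```

```text
4.75 [0.5142 0.1138 0.1096] [-3.1395  0.0009  1.5701] [-0.3452 -0.8983 -0.0918] 0.9989677220583635 0.0
472.8739013671875 114.13456726074219 [0.6188 0.178  0.022 ] tip px [516.3312 113.0296]
[519.84682126 115.00383648]
```

View pics/w4.png

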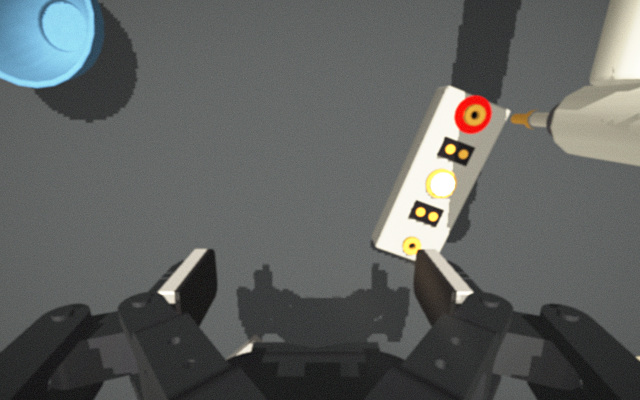

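The wrist view shows the screw tip at about (511,119) and the red boss hole at about (475,114).

```bash
python3 - <<'E'
from h import *
np.set_printoptions(precision=4,suppress=True)
im=cv2.imread('pics/w4.png');h=cv2.cvtColor(im,cv2.COLOR_BGR2HSV)[105:135,500:560]
m=(h[...,0]>8)&(h[...,0]<32)&(h[...,1]>110);ys,xs=np.nonzero(m)
c=xs<=xs.min()+2;u=(xs.min()+500,ys[c].mean()+105);print(u)
for q in(u,(512,118.5)):
  t=onplane('w4',q,.073);print('tip',t)
r=onplane('w4',(475,114.3),.027);p=onplane('w4',(411.5,245.5),.027);d=r-p
print('red',r,p,np.linalg.norm(d),np.degrees(np.arctan2(d[1],d[0])),'ring',onplane('w4',(472.9,114.1),.022),t-r)
E
```

```text
(np.int64(511), np.float64(118.8))
tip [0.6157 0.1761 0.073 ]
tip [0.6162 0.1762 0.073 ]
red [0.6179 0.1779 0.027 ] [0.5832 0.0847 0.027 ] 0.09943757126941451 69.58199487747001 ring [0.6188 0.178  0.022 ] [-0.0017 -0.0017  0.046 ]
```

The base sits about 2.5 mm from the tip, which is inside the tolerance. Next I'll look at the tile from above.

Call:
{"op": "arm_command", "data": {
  "targets": [
    {"linear": [-0.045, 0, -0.02], "spin": 0},
    {"linear": [-0.09, 0, -0.04], "spin": 0},
    {"linear": [-0.135, 0, -0.06], "spin": 0},
    {"linear": [-0.18, 0, -0.08], "spin": 0},
    {"linear": [-0.225, 0, -0.1], "spin": 0}
  ]
}}

```text
t: 5.25
ee_pos: [0.5136, -0.1135, 0.211]
orientation: [-3.141, 0.0, 1.568]
contact_force: [1.2, -0.3, -0.7]
opening: 1.003
grip_force: 0.0
```

Call:
{"op": "arm_command", "data": {
  "targets": [
    {"linear": [-0.045, 0, -0.02], "spin": 0},
    {"linear": [-0.09, 0, -0.02], "spin": 0},
    {"linear": [-0.135, 0, -0.02], "spin": 0},
    {"linear": [-0.18, 0, -0.02], "spin": 0},
    {"linear": [-0.205, 0, -0.02], "spin": 0}
  ]
}}

```text
t: 5.75
ee_pos: [0.513, -0.3199, 0.2298]
orientation: [-3.141, 0.001, 1.566]
contact_force: [0.7, 0.7, -0.1]
opening: 0.999
grip_force: 0.0
```

Call:
{"op": "arm_command", "data": {
  "targets": [
    {"linear": [0, 0, 0], "spin": 0},
    {"linear": [0, 0, 0], "spin": 0},
    {"linear": [0, 0, 0], "spin": 0}
  ]
}}

```text
t: 6.05
ee_pos: [0.5143, -0.3149, 0.2302]
orientation: [-3.141, -0.001, 1.57]
contact_force: [0.5, 0.1, 0.1]
opening: 0.999
grip_force: 0.0
```

```bash
python3 - <<'E'
from h import *
np.set_printoptions(precision=4,suppress=True)
im=snap('wrist','w5');s=robot.sense();print(s['t'],s['ee_pos'],s['orientation'])
h=cv2.cvtColor(im,cv2.COLOR_BGR2HSV)
m=((h[...,0]>10)&(h[...,0]<32)&(h[...,1]>120)&(h[...,2]>90)).astype(np.uint8)
for c in cv2.findContours(m,0,2)[0]:
    if cv2.contourArea(c)>500: print(cv2.contourArea(c),cv2.boxPoints(cv2.minAreaRect(c)).tolist(),cv2.approxPolyDP(c,8,True)[:,0].tolist())
E
```

```text
6.1 [ 0.5146 -0.3146  0.2304] [-3.1413 -0.0006  1.5712]
1893.0 [[83.83937072753906, 197.01036071777344], [130.54092407226562, 125.58445739746094], [153.09222412109375, 140.3295440673828], [106.39067077636719, 211.7554473876953]] [[148, 137], [127, 131], [93, 203], [111, 204]]
3564.0 [[410.6622314453125, 175.03207397460938], [464.943359375, 95.69812774658203], [498.103759765625, 118.38681030273438], [443.8226318359375, 197.72076416015625]] [[467, 98], [412, 174], [443, 194], [497, 120]]
8128.0 [[216.64817810058594, 132.4923553466797], [325.16131591796875, 51.80313491821289], [364.904296875, 105.25064086914062], [256.39117431640625, 185.9398651123047]] [[330, 59], [218, 132], [256, 184], [360, 108]]
```

View pics/w5.png

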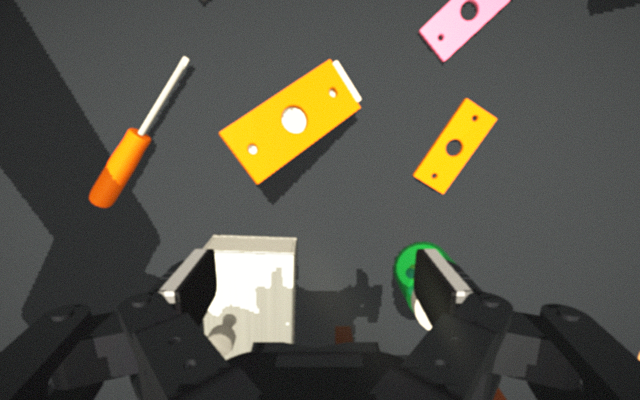

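The wrist view shows the tile with its high hole at (253,150), centre opening at (294,120) and low hole at (333,93). The tin's near edge is at (215–297,237).

```bash
python3 - <<'E'
from h import *
np.set_printoptions(precision=4,suppress=True)
s=np.sin(np.radians(25));c0=.051
f='w5'
H=onplane(f,(253,150),c0+.05*s-.002);C=onplane(f,(294,120),c0-.003);L=onplane(f,(333,93),c0-.05*s-.002);d=L-H
print(H,C,L,np.linalg.norm(d),np.degrees(np.arctan2(d[1],d[0])))
pts=[((218,132),.079),((256,184),.079),((330,59),.0235),((360,108),.0235)]
P=[onplane(f,u,z) for u,z in pts];print(np.array(P))
for a,b in((0,2),(1,3)):
    e=P[b]-P[a];print(np.linalg.norm(e),np.degrees(np.arctan2(e[1],e[0])))
M=np.mean(P,0);print('mean',M)
print('tin',onplane(f,(215,237),.051),onplane(f,(297,237),.051))
yaw=np.degrees(np.arctan2((P[2]+P[3]-P[0]-P[1])[1],(P[2]+P[3]-P[0]-P[1])[0]));print(yaw)
E
```

```text
[ 0.4557 -0.2834  0.0701] [ 0.4922 -0.2572  0.048 ] [ 0.5303 -0.2315  0.0279] 0.10017866829948205 34.844475627719696
[[ 0.4275 -0.2667  0.079 ]
 [ 0.4587 -0.3132  0.079 ]
 [ 0.5271 -0.1993  0.0235]
 [ 0.5583 -0.2458  0.0235]]
0.13241787355537293 34.08882753068903
0.13245127883722718 34.07639275888505
mean [ 0.4929 -0.2563  0.0513]
tin [ 0.4081 -0.3758  0.051 ] [ 0.4937 -0.3757  0.051 ]
34.08260919359959
```

Call:
{"op": "arm_command", "data": {
  "targets": [
    {"linear": [0.01, -0.015, 0.02], "spin": 8},
    {"linear": [0.02, -0.03, 0.04], "spin": 16},
    {"linear": [0.03, -0.045, 0.06], "spin": 24},
    {"linear": [0.035, -0.0556, 0.08], "spin": 32},
    {"linear": [0.035, -0.0556, 0.1], "spin": 40}
  ]
}}

```text
t: 6.6
ee_pos: [0.4579, -0.2784, 0.1301]
orientation: [-3.141, 0.0, 0.869]
contact_force: [-0.1, -0.6, -0.3]
opening: 1.0
grip_force: 0.0
```

Call:
{"op": "arm_command", "data": {
  "targets": [
    {"linear": [0, 0, 0], "spin": 8},
    {"linear": [0, 0, 0], "spin": 15.7},
    {"linear": [0, 0, 0], "spin": 15.7},
    {"linear": [0, 0, 0], "spin": 15.7}
  ]
}}

```text
t: 7.0
ee_pos: [0.4595, -0.2798, 0.1307]
orientation: [3.141, -0.0, 0.603]
contact_force: [0.4, 0.1, 0.8]
opening: 1.001
grip_force: 0.0
```

```bash
python3 - <<'E'
from h import *
np.set_printoptions(precision=4,suppress=True)
im=snap('wrist','w6');s=robot.sense();print(s['t'],s['ee_pos'],s['orientation'])
print(proj('w6',[.4557,-.2834,.0701]),proj('w6',[.5303,-.2315,.0279]),proj('w6',[.4922,-.2572,.048]))
E
```

```text
7.05 [ 0.4596 -0.28    0.1307] [ 3.1411 -0.0003  0.6019]
[317.875  221.6442] [317.1554  79.3929] [316.52   148.3804]
```

View pics/w6.png

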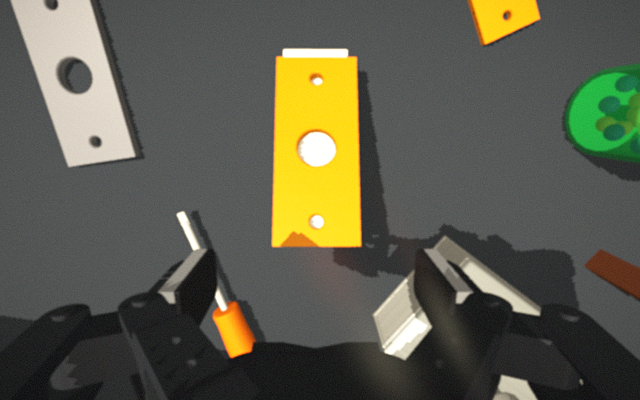

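The tile is square between the fingers, with its holes at (317,221) and (317,79). I'll descend and grip the high end.

Call:
{"op": "arm_command", "data": {
  "targets": [
    {"linear": [0, 0, 0.03], "spin": 0},
    {"linear": [0, 0, 0.055], "spin": 0},
    {"linear": [0, 0, 0.077], "spin": 0},
    {"linear": [0, 0, 0.077], "spin": 0},
    {"linear": [0, 0, 0.077], "spin": 0}
  ]
}}

```text
t: 7.55
ee_pos: [0.4597, -0.2805, 0.0537]
orientation: [3.141, -0.0, 0.6]
contact_force: [0.3, 0.4, 0.7]
opening: 1.002
grip_force: 0.0
```

Call:
{"op": "arm_command", "data": {
  "targets": [
    {"linear": [0, 0, 0], "spin": 0},
    {"linear": [0, 0, 0], "spin": 0},
    {"linear": [0, 0, 0], "spin": 0},
    {"linear": [0, 0, 0], "spin": 0},
    {"linear": [0, 0, 0], "spin": 0}
  ],
  "hand": 1
}}

```text
t: 8.05
ee_pos: [0.4602, -0.281, 0.055]
orientation: [3.139, -0.001, 0.599]
contact_force: [-0.9, -0.0, 6.0]
opening: 0.633
grip_force: 63.5
```

Call:
{"op": "arm_command", "data": {
  "targets": [
    {"linear": [0, 0, -0.015], "spin": 0},
    {"linear": [0, 0, -0.035], "spin": 0},
    {"linear": [0, 0, -0.06], "spin": 0},
    {"linear": [0, 0, -0.08], "spin": 0},
    {"linear": [0, 0, -0.08], "spin": 0}
  ]
}}

```text
t: 8.55
ee_pos: [0.461, -0.2816, 0.1364]
orientation: [3.135, -0.003, 0.599]
contact_force: [0.9, -0.6, -0.8]
opening: 0.631
grip_force: 63.9
```

```bash
python3 - <<'E'
from h import *
np.set_printoptions(precision=4,suppress=True)
im=snap('wrist','w7');s=robot.sense();print(s['t'],s['ee_pos'],s['orientation'],s['contact_force'],s['moment'],s['opening'],s['grip_force'])
im=snap('side','d7')
h=cv2.cvtColor(cv2.imread('pics/w7.png'),cv2.COLOR_BGR2HSV)
m=((h[...,0]>10)&(h[...,0]<32)&(h[...,1]>120)&(h[...,2]>90)).astype(np.uint8)
for c in cv2.findContours(m,0,2)[0]:
    if cv2.contourArea(c)>500: print(cv2.contourArea(c),cv2.approxPolyDP(c,8,True)[:,0].tolist())
E
```

```text
8.6 [ 0.4599 -0.2809  0.1345] [ 3.1386 -0.0013  0.5988] [-0.0284 -0.1398 -1.9488] [-0.0241  0.0109  0.0093] 0.6359777442548754 63.91134783625603
36057.5 [[371, 31], [255, 32], [248, 318], [383, 315]]
2249.0 [[457, 0], [472, 47], [528, 21], [523, 0]]
```

```bash
python3 - <<'E'
from h import *
np.set_printoptions(precision=3,suppress=True)
for n,u in(('grey',(141,255)),('grey',(216,183)),('grey',(251,216)),('grey',(170,275)),('pink',(352,305)),('pink',(372,325)),('pink',(408,255)),('book',(488,290))):print(n,onplane('w0',u,.008))
print('pink',onplane('w5',(440,62),.006),onplane('w5',(420,32),.006))
print('amber2',onplane('w5',(467,98),.006),onplane('w5',(497,120),.006))
w=.028;l=.066
obj=np.array([[l,w,.004],[l,-w,.004],[-.05,0,.004]],float)
im=cv2.imread('pics/w7.png');cv2.imwrite('pics/c7.png',im)
g=cv2.cvtColor(im,cv2.COLOR_BGR2HSV);m=((g[...,0]>10)&(g[...,0]<32)&(g[...,1]>120)).astype(np.uint8)
cs,hi=cv2.findContours(m,cv2.RETR_CCOMP,2)
for c,q in zip(cs,hi[0]):
    if q[3]>=0 and cv2.contourArea(c)>30:print('hole',cv2.contourArea(c),cv2.minEnclosingCircle(c))
E
```

```text
grey [ 0.363 -0.102  0.008]
grey [ 0.46  -0.013  0.008]
grey [ 0.498 -0.052  0.008]
grey [ 0.395 -0.128  0.008]
pink [ 0.619 -0.169  0.008]
pink [ 0.645 -0.198  0.008]
pink [ 0.684 -0.101  0.008]
book [ 0.786 -0.148  0.008]
pink [ 0.642 -0.2    0.006] [ 0.619 -0.171  0.006]
amber2 [ 0.674 -0.235  0.006] [ 0.709 -0.258  0.006]
hole 330.5 ((315.0641174316406, 276.70513916015625), 11.068145751953125)
hole 2290.0 ((313.4731140136719, 167.61708068847656), 28.572751998901367)
hole 128.5 ((313.5, 67.5), 8.631438255310059)
```

View pics/c7.png

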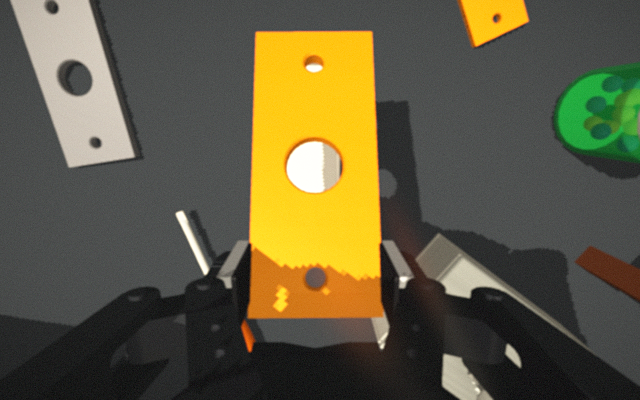

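Call:
{"op": "arm_command", "data": {
  "targets": [
    {"linear": [0.025, -0.041, -0.01], "spin": 0},
    {"linear": [0.05, -0.082, -0.01], "spin": -5},
    {"linear": [0.075, -0.123, -0.01], "spin": -10},
    {"linear": [0.1, -0.164, -0.01], "spin": -16},
    {"linear": [0.125, -0.205, -0.01], "spin": -22}
  ]
}}

```text
t: 9.15
ee_pos: [0.4457, -0.0389, 0.1419]
orientation: [-3.139, 0.001, 0.986]
contact_force: [1.6, 0.6, -2.0]
opening: 0.637
grip_force: 64.0
```

```bash
cat > pnp.py <<'E'
from h import *
import sys
np.set_printoptions(precision=4,suppress=True)
def tile(f):
    im,K,o,R=load(f);h=cv2.cvtColor(im,cv2.COLOR_BGR2HSV)
    m=((h[...,0]>8)&(h[...,0]<32)&(h[...,1]>120)&(h[...,2]>40)).astype(np.uint8)
    cs,hi=cv2.findContours(m,cv2.RETR_CCOMP,2)
    k=max(range(len(cs)),key=lambda i:cv2.contourArea(cs[i]) if hi[0][i][3]<0 else 0)
    a=cv2.approxPolyDP(cs[k],8,True)[:,0].astype(float)
    holes=[cv2.minEnclosingCircle(c)[0] for c,q in zip(cs,hi[0]) if q[3]==k and cv2.contourArea(c)>30]
    print('corners',a.tolist(),'holes',[(round(x),round(y)) for x,y in holes])
    if len(a)!=4:return
    a=a[np.argsort(a[:,1])];t=a[:2][np.argsort(a[:2,0])];b=a[2:][np.argsort(a[2:,0])]
    # frame: x toward image top (far end), y to image left, z up
    obj=np.array([[.066,.028,.004],[.066,-.028,.004],[-.066,.028,.004],[-.066,-.028,.004]])
    ok,rv,tv=cv2.solvePnP(obj,np.vstack([t,b]),K,None)
    Rw=R@cv2.Rodrigues(rv)[0];c=o+R@tv[:,0]
    print('centre',c,'yaw',np.degrees(np.arctan2(Rw[1,0],Rw[0,0])),'x-axis slope deg',np.degrees(np.arcsin(Rw[2,0])),'roll',np.degrees(np.arcsin(Rw[2,1])))
if __name__=='__main__':
    if len(sys.argv)>2: snap('wrist',sys.argv[1])
    s=robot.sense();print(s['t'],s['ee_pos'],s['orientation'],s['contact_force'],s['opening'],s['grip_force'])
    tile(sys.argv[1])
E
python3 pnp.py w7
```

```text
9.15 [ 0.4457 -0.0389  0.1419] [-3.1392  0.0011  0.9863] [ 1.6325  0.5822 -1.9693] 0.6369987570447888 64.01777252554893
corners [[371.0, 31.0], [255.0, 32.0], [247.0, 318.0], [383.0, 315.0]] holes [(315, 277), (313, 167), (314, 68)]
centre [ 0.4934 -0.2576  0.1283] yaw 34.79804824801573 x-axis slope deg -25.415725379935754 roll 0.22945727220515363
```

Call:
{"op": "arm_command", "data": {
  "targets": [
    {"linear": [0.026, -0.018, 0.02], "spin": -5},
    {"linear": [0.052, -0.037, 0.04], "spin": -10},
    {"linear": [0.078, -0.056, 0.06], "spin": -13.7},
    {"linear": [0.078, -0.056, 0.08], "spin": -13.7},
    {"linear": [0.078, -0.056, 0.085], "spin": -13.7}
  ]
}}

```text
t: 9.65
ee_pos: [0.441, 0.0558, 0.0555]
orientation: [-3.135, 0.003, 1.224]
contact_force: [-0.7, 0.5, -1.4]
opening: 0.633
grip_force: 64.0
```

Call:
{"op": "arm_command", "data": {
  "targets": [
    {"linear": [0, 0, 0.01], "spin": 0},
    {"linear": [0, 0, 0.02], "spin": 0},
    {"linear": [0, 0, 0.03], "spin": 0},
    {"linear": [0, 0, 0.035], "spin": 0},
    {"linear": [0, 0, 0.035], "spin": 0}
  ]
}}

```text
t: 10.15
ee_pos: [0.4442, 0.0547, 0.0233]
orientation: [3.141, -0.0, 1.22]
contact_force: [0.2, -3.6, 3.2]
opening: 0.635
grip_force: 64.5
```

```bash
python3 pnp.py w8 1
```

```text
10.2 [0.4443 0.0548 0.0235] [ 3.1407 -0.0003  1.2207] [ 0.3484 -2.5941  2.9901] 0.6379059714050581 64.46042820811272
corners [[377.0, 4.0], [248.0, 6.0], [249.0, 316.0], [383.0, 315.0]] holes [(315, 274), (314, 161), (314, 48)]
centre [0.4579 0.0974 0.0226] yaw 70.65316529112859 x-axis slope deg -17.004391292048428 roll -0.22549807852136308
```

The tile pivots in the grip as planned; its slope is now 17°.

Call:
{"op": "arm_command", "data": {
  "targets": [
    {"linear": [0, 0, 0.006], "spin": 0},
    {"linear": [0, 0, 0.012], "spin": 0},
    {"linear": [0, 0, 0.018], "spin": 0},
    {"linear": [0, 0, 0.0195], "spin": 0},
    {"linear": [0, 0, 0.0195], "spin": 0}
  ]
}}

```text
t: 10.7
ee_pos: [0.4441, 0.0553, 0.0037]
orientation: [3.141, -0.0, 1.221]
contact_force: [-0.4, -3.4, 2.6]
opening: 0.634
grip_force: 64.4
```

Call:
{"op": "arm_command", "data": {
  "targets": [
    {"linear": [0, 0, 0], "spin": 0},
    {"linear": [0, 0, 0], "spin": 0},
    {"linear": [0, 0, 0], "spin": 0},
    {"linear": [0, 0, 0], "spin": 0},
    {"linear": [0, 0, 0], "spin": 0}
  ],
  "hand": -0.7
}}

```text
t: 11.2
ee_pos: [0.4437, 0.0553, 0.0038]
orientation: [-3.142, 0.0, 1.222]
contact_force: [-0.3, 0.5, 0.1]
opening: 0.847
grip_force: 0.0
```

```bash
python3 pnp.py w9 1
```

```text
11.25 [0.4437 0.0553 0.0038] [-3.1415  0.      1.2219] [-0.7879  0.0139  0.7826] 0.850336650845963 0.0
corners [[240.0, 0.0], [256.0, 295.0], [375.0, 296.0], [391.0, 0.0]] holes [(316, 260), (316, 153), (315, 27)]
centre [ 0.4562  0.0935 -0.0017] yaw 70.04774785330325 x-axis slope deg 4.291622168825385 roll -0.436693654820369
```

Call:
{"op": "arm_command", "data": {
  "targets": [
    {"linear": [0, 0, 0], "spin": 0},
    {"linear": [0, 0, 0], "spin": 0},
    {"linear": [0, 0, 0.001], "spin": 0},
    {"linear": [0, 0, 0.002], "spin": 0},
    {"linear": [0, 0, 0.003], "spin": 0}
  ],
  "hand": -0.4
}}

```text
t: 11.75
ee_pos: [0.4438, 0.0553, 0.0007]
orientation: [3.142, -0.0, 1.222]
contact_force: [-0.4, 0.6, -0.3]
opening: 0.699
grip_force: 0.0
```

Call:
{"op": "arm_command", "data": {
  "targets": [
    {"linear": [0, 0, 0.001], "spin": 0},
    {"linear": [0, 0, 0.002], "spin": 0},
    {"linear": [0, 0, 0.003], "spin": 0}
  ]
}}

```text
t: 12.05
ee_pos: [0.4438, 0.0553, -0.0023]
orientation: [3.142, 0.0, 1.222]
contact_force: [0.7, 0.6, 0.1]
opening: 0.701
grip_force: 0.0
```

```bash
python3 - <<'E'
from h import *
np.set_printoptions(precision=4,suppress=True)
H=onplane('w9',(316,260),.008);C=onplane('w9',(316,153),.008);L=onplane('w9',(315,27),.008);t=np.array([.4437,.0553])
print(H,C,L,np.linalg.norm(L-H),[np.linalg.norm(p[:2]-t) for p in(H,C,L)])
s=robot.sense();print(s['ee_pos'],s['contact_force'],s['opening'])
E
```

```text
[0.4425 0.0551 0.008 ] [0.4591 0.1009 0.008 ] [0.4751 0.1461 0.008 ] 0.09666008648938254 [np.float64(0.0012003656491733586), np.float64(0.04815800793251041), np.float64(0.09604796710771205)]
[ 0.4438  0.0553 -0.0023] [0.7121 0.5995 0.1165] 0.7005046417042685
```

Call:
{"op": "arm_command", "data": {
  "targets": [
    {"linear": [0, 0, 0.001], "spin": 0},
    {"linear": [0, 0, 0.001], "spin": 0}
  ]
}}

```text
t: 12.25
ee_pos: [0.4437, 0.0552, -0.0033]
orientation: [-3.141, 0.0, 1.222]
contact_force: [-0.1, 0.1, 0.3]
opening: 0.7
grip_force: 0.0
```

Call:
{"op": "arm_command", "data": {
  "targets": [
    {"linear": [0, 0, 0.001], "spin": 0},
    {"linear": [0, 0, 0.001], "spin": 0}
  ]
}}

```text
t: 12.45
ee_pos: [0.4438, 0.0552, -0.0043]
orientation: [-3.142, 0.0, 1.222]
contact_force: [0.3, 0.0, -0.3]
opening: 0.7
grip_force: 0.0
```

Call:
{"op": "arm_command", "data": {
  "targets": [
    {"linear": [0, 0, 0.001], "spin": 0},
    {"linear": [0, 0, 0.001], "spin": 0}
  ]
}}

```text
t: 12.65
ee_pos: [0.4439, 0.0553, -0.005]
orientation: [3.141, -0.0, 1.222]
contact_force: [0.4, -0.6, 2.3]
opening: 0.7
grip_force: 1.3
```

The fingertips touch the slate at TCP z ≈ −0.005. I'll raise slightly and close.

Call:
{"op": "arm_command", "data": {
  "targets": [
    {"linear": [0, 0, -0.0015], "spin": 0},
    {"linear": [0, 0, -0.0015], "spin": 0}
  ]
}}

```text
t: 12.85
ee_pos: [0.4439, 0.0553, -0.0036]
orientation: [3.141, -0.0, 1.222]
contact_force: [-0.8, -0.6, 0.1]
opening: 0.698
grip_force: 0.0
```

Call:
{"op": "arm_command", "data": {
  "targets": [
    {"linear": [0, 0, 0], "spin": 0},
    {"linear": [0, 0, 0], "spin": 0},
    {"linear": [0, 0, 0], "spin": 0},
    {"linear": [0, 0, 0], "spin": 0}
  ],
  "hand": 1
}}

```text
t: 13.25
ee_pos: [0.4439, 0.0553, -0.0031]
orientation: [3.141, -0.0, 1.222]
contact_force: [-0.9, -0.3, 6.3]
opening: 0.635
grip_force: 62.8
```

Call:
{"op": "arm_command", "data": {
  "targets": [
    {"linear": [0, 0, -0.01], "spin": 0},
    {"linear": [0, 0, -0.03], "spin": 0},
    {"linear": [0, 0, -0.055], "spin": 0},
    {"linear": [0, 0, -0.06], "spin": 0},
    {"linear": [0, 0, -0.06], "spin": 0}
  ]
}}

```text
t: 13.75
ee_pos: [0.4442, 0.0553, 0.057]
orientation: [3.14, -0.001, 1.222]
contact_force: [1.6, -0.1, -2.0]
opening: 0.632
grip_force: 63.8
```

```bash
python3 pnp.py w10 1; python3 - <<'E'
from h import *
snap('side','d10')
E
```

```text
13.8 [0.4435 0.0552 0.0561] [-3.1416  0.0001  1.2218] [ 0.0869 -0.1419 -1.6008] 0.6321367167050788 63.763110637664795
corners [[236.0, 0.0], [253.0, 303.0], [378.0, 304.0], [394.0, 0.0]] holes [(315, 267), (315, 155), (315, 22)]
centre [0.4561 0.092  0.057 ] yaw 70.11707657098071 x-axis slope deg 4.7167179881643735 roll -0.5110972602004072
```

```bash
python3 - <<'E'
from h import *
np.set_printoptions(precision=4,suppress=True)
for q,m in(((316,260),(315,267)),((316,153),(315,155)),((315,27),(315,22)),((256,295),(253,303)),((375,296),(378,304))):
    P=onplane('w9',q,.008)
    print('pred',proj('w10',P+[0,0,.0592]),'meas',m,'if 3mm lower',proj('w10',P+[0,0,.0562]), onplane('w10',m,.0672))
E
```

```text
pred [314.8964 266.2417] meas (315, 267) if 3mm lower [314.8967 263.2034] [0.4424 0.0547 0.0672]
pred [314.7777 155.1534] meas (315, 155) if 3mm lower [314.7805 154.2169] [0.4592 0.1009 0.0672]
pred [313.5894  23.3848] meas (315, 22) if 3mm lower [313.6206  25.4672] [0.4757 0.1463 0.0672]
pred [252.5905 302.4936] meas (253, 303) if 3mm lower [253.7772 298.8574] [0.4099 0.0475 0.0672]
pred [376.1967 303.3776] meas (378, 304) if 3mm lower [375.0308 299.7276] [0.4631 0.0276 0.0672]
```

The tile is held level, with its underside about 3 mm above TCP z. I'll carry it low over the base, under the screw.

Call:
{"op": "arm_command", "data": {
  "targets": [
    {"linear": [0.01, 0.015, 0.012], "spin": 0},
    {"linear": [0.03, 0.045, 0.012], "spin": 0},
    {"linear": [0.05, 0.08, 0.012], "spin": 0},
    {"linear": [0.067, 0.108, 0.012], "spin": 0},
    {"linear": [0.077, 0.1235, 0.012], "spin": 0}
  ]
}}

```text
t: 14.35
ee_pos: [0.5883, 0.0858, 0.0426]
orientation: [-3.141, 0.0, 1.222]
contact_force: [0.6, 0.2, -1.2]
opening: 0.635
grip_force: 63.8
```

Call:
{"op": "arm_command", "data": {
  "targets": [
    {"linear": [0, 0, 0.003], "spin": 0},
    {"linear": [0, 0, 0.007], "spin": 0},
    {"linear": [0, 0, 0.01], "spin": 0},
    {"linear": [0, 0, 0.01], "spin": 0},
    {"linear": [0, 0, 0.01], "spin": 0}
  ]
}}

```text
t: 14.85
ee_pos: [0.5854, 0.0852, 0.0342]
orientation: [-3.141, 0.0, 1.222]
contact_force: [0.3, 0.8, -1.7]
opening: 0.633
grip_force: 63.8
```

```bash
python3 pnp.py w11 1; python3 - <<'E'
from h import *
snap('scene','s11');snap('side','d11')
im=cv2.imread('pics/w11.png');g=cv2.cvtColor(im,cv2.COLOR_BGR2HSV)
# what shows through the holes
for u,v in((315,267),(315,155),(315,22)):
    p=g[max(v-14,0):v+15,u-16:u+17]
    dk=np.nonzero(cv2.inRange(p,(0,0,0),(180,255,70)));rd=np.nonzero(cv2.inRange(p,(0,120,80),(6,255,255)))
    print((u,v),'dark',len(dk[0]),(dk[1].mean()+u-16,dk[0].mean()+max(v-14,0)) if len(dk[0]) else '', 'red',len(rd[0]),(rd[1].mean()+u-16,rd[0].mean()+max(v-14,0)) if len(rd[0]) else '')
E
```

```text
14.9 [0.5857 0.0852 0.0345] [-3.1416  0.      1.2216] [ 0.1439 -0.5363 -0.8304] 0.6345530395931791 63.79528820514679
corners [[236.0, 0.0], [252.0, 303.0], [378.0, 304.0], [394.0, 0.0]] holes [(315, 266), (317, 150), (315, 155), (317, 29)]
centre [0.5971 0.122  0.0342] yaw 70.00822055070398 x-axis slope deg 4.470060915695447 roll -0.33568101056437516
(315, 267) dark 0  red 7 (np.float64(314.14285714285717), np.float64(269.57142857142856))
(315, 155) dark 0  red 0 
(315, 22) dark 76 (np.float64(317.2631578947368), np.float64(28.75)) red 0
```

```bash
python3 - <<'E'
from h import *
np.set_printoptions(precision=4,suppress=True)
T=onplane('w11',(315,155),.0456);B=onplane('w11',(317,150),.028);d=(B-T)[:2]
y=1.2218;ax=np.array([np.cos(y),np.sin(y)]);ay=np.array([np.sin(y),-np.cos(y)])
print('tile',T,'button',B,'along',d@ax,'across',d@ay)
T2=onplane('w11',(315,22),.0456);R2=onplane('w11',(317.3,29),.027);d=(R2-T2)[:2];print('red end',T2,R2,'along',d@ax,'across',d@ay)
im=cv2.imread('pics/w11.png');g=cv2.cvtColor(im,cv2.COLOR_BGR2HSV)
for (u,v,r) in((315,22,12),(315,267,13)):
    print(); 
    for yy in range(max(0,v-r),v+r+4,2):print(yy,' '.join('%3d/%3d/%3d'%tuple(g[yy,x]) for x in range(u-12,u+14,3)))
E
```

```text
tile [0.6004 0.131  0.0456] button [0.6012 0.1307 0.028 ] along -2.0330557842656823e-05 across 0.0008567917105577293
red end [0.6168 0.176  0.0456] [0.6182 0.1773 0.027 ] along 0.0017806895319058226 across 0.0009051583314386811

10  15/228/201  15/230/184  14/243/145  14/224/147  13/229/150  15/220/153  14/234/161  15/249/185  15/236/202
12  15/235/187  14/234/158  15/241/141  15/223/152  15/222/162  15/224/158  14/234/149  15/235/162  15/248/190
14  14/221/186  15/233/139  15/216/152  18/203/182  19/190/193  18/202/187  16/217/161  15/243/143  15/240/187
16  14/228/173  15/219/141  19/193/186  19/189/192  19/200/191  18/188/197  19/195/191  15/241/146  15/255/169
18  15/238/154  18/204/166  19/189/193  19/196/193  19/191/195  19/196/195  19/192/197  17/198/180  14/231/162
20  15/235/150  18/188/191  19/191/194  19/195/195  18/190/184  19/200/180  19/186/195  18/195/195  14/230/163
22  15/228/159  19/194/193  19/192/195  18/196/183  17/193/144  18/190/145  18/191/156  19/194/192  15/218/171
24  15/214/176  19/190/197  19/195/190  18/192/155  17/173/103  16/171/ 73  19/204/105  19/191
[... 1663 characters left out ...]
/172  15/241/232  23/235/255
272  21/228/255  14/243/185  14/238/177  13/226/176  12/215/165  13/219/203  15/233/231  15/238/236  23/231/255
274  22/223/255  14/237/227  14/237/187  15/245/211  14/229/227  15/242/228  15/236/226  17/233/250  23/230/255
276  24/227/255  18/235/252  15/237/203  15/238/212  15/243/221  15/235/227  15/247/218  22/237/255  24/226/255
278  25/226/255  21/227/254  18/227/250  15/239/232  14/239/218  17/238/241  20/232/255  23/234/255  25/217/255
280  25/222/255  24/224/255  21/240/254  21/238/255  21/236/255  22/239/255  23/243/255  24/226/255  25/220/255
282  25/220/255  25/223/255  25/225/255  23/229/255  23/231/255  23/230/255  24/227/255  25/225/255  25/230/255
```

Seen through its holes, the tile is lined up to within about 1–2 mm. I'll make a final small nudge, let it settle, then hand in.

Call:
{"op": "arm_command", "data": {
  "targets": [
    {"linear": [0.0005, 0.0008, 0], "spin": 0},
    {"linear": [0.0005, 0.0008, 0], "spin": 0},
    {"linear": [0.0005, 0.0008, 0], "spin": 0},
    {"linear": [0.0005, 0.0008, 0], "spin": 0},
    {"linear": [0.0005, 0.0008, 0], "spin": 0}
  ]
}}

```text
t: 15.5
ee_pos: [0.5871, 0.0856, 0.0343]
orientation: [3.142, -0.0, 1.222]
contact_force: [0.6, 0.0, -1.2]
opening: 0.628
grip_force: 63.8
```

```bash
python3 - <<'E'
from workcell import robot
s=robot.sense();print(s['ee_pos'],s['contact_force'],s['grip_force'],s['dq'])
print(robot.hand_in())
E
```

```text
[0.58711271 0.08556407 0.0343208 ] [ 0.60018062  0.03541754 -1.20360649] 63.80575731396675 [ 1.07486704e-03 -5.24995557e-05 -2.38933013e-03 -9.99344493e-05
  5.00854972e-04 -8.83603707e-04]
the job is handed in; nothing more can be done
None
```

I handed the job in at about 15.5 s, with no verdict returned: the base's red boss measured about 2.5 mm from the screw tip, and the tile is held level about 10 mm above the bosses with its holes within about 2 mm; I viewed 12 pictures, over the limit of 10.

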